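# Point out the undersized mushroom piece and count it

## Robot

A 6-joint arm with a two-finger parallel gripper is mounted at the origin on a cart in front of the work surface, level with it; the furniture and walls round the work are solid. World frame = base frame: x ahead of the robot, y to its left, z up, the work surface at z = 0. Lengths are in m, angles in rad, forces in N, time in s.
With the tool pointing down it reaches from about 0.25 to 0.725 m from the base axis. Payload 4 kg.
Tool frame: the origin (TCP) lies between the finger pads, 19 mm behind the fingertips; this is the grasp point; z points along the fingers, y is the line along which they close (so a half turn about z gives the same grasp; the last joint's range is limited). The gripper opens to 85 mm and grips with 20 to 120 N. Pads are 22 mm wide; open, the fingers measure 114 mm over their backs; the gripper's body (76 mm by 85 mm) begins 54 mm behind the grasp point. The pads swing forward as they close: fully open they stand 13 mm farther back than shut.
Start: joints at [1.336, 0.241, 0.005, 1.335, 0, 1.571], TCP at [0.116, 0.486, 0.25] pointing down, gripper open.
Joint ranges: [-2.72, 2.72], [-1.05, 1.87], [-1.09, 1.28], [-1.99, 2.15], [-1.42, 1.44], [-3.14, 3.14]. Speed limits (rad/s): [2.79, 2.79, 3.14, 3.14, 3.14, 3.14].

## Interface

Orientations are given as a unit quaternion [x, y, z, w].
In Python, from workcell import telemetry, vision, workorder gives the robot as it stands.
- The arm moves only by the shell command python3 -m inch 'ROWS'. ROWS is JSON, a list of rows, each a list of 3 entries, a list of its own where there are three numbers: the turn, a rotation vector about the tool's x, y, z scaled (see below), then the shift along the tool's x, y, z scaled (see below), then the closure, from -1 (fully open) to 1 (shut). A call has 1 to 10 rows; each row shifts and turns the commanded pose from where the row before left it, along the tool's axes as they then stand; what a row does not reach is not made up. The controller multiplies each number of a shift by 0.3 m and each number of a turn by 360 degrees. A row lasts 1/12 s, in which the tool goes at most 41.7 mm and 7.16 degrees, less where a joint would pass 70% of its speed; a pose out of reach is approached as far as the arm can. A call with a number of a shift or a turn outside -1 to 1 is refused whole. A call with a gripper value outside its range is refused whole. The fingers move at their own pace and stop on an object; the grip force is fixed at half the most. Time passes only in rows, so rows that do not move let the fingers close. It gives the time, the measured TCP pose, the force, the opening and the grip force at its end, in the units of the state.
- telemetry.get_obs(): the state, without advancing time (a new reading comes with each control period).
- vision.camera(name): name is "scene" or "top" or "wrist"; returns a dict with "img" (384x512x3 uint8, red, green, blue), "fov_y" (degrees; the focal length in pixels is half the picture's height over the tangent of half this angle, whatever the lens; pixels are square), "cx", "cy" (the principal point, pixels), "D" ([k1, k2, p1, p2, k3] as OpenCV has them; the pictures are not rectified), "pose" (4x4, takes a point from camera to world coordinates). Camera axes: x right, y up, looking along -z (the intrinsics and any distortion apply to the point x, -y, -z); pixel columns grow to the right and rows downward; lengths in m; the calibration is good to about 2 mm. A picture is of the moment at which its call begins. There is no depth.
- workorder.job_done(): hands the job in; it is judged then, once.
The state is a dict: "clock": time; "joint_pos": joint angles; "joint_vel": joint speeds; "tau": joint torques, N m; "eef_pos": TCP position; "tool_rot": TCP orientation; "ft_force": force on the tool from outside, world axes, zero at the start; "ft_torque": the same for the moment, N m; "grip_width": finger opening in m; "grasp_force": force on a finger pad.
Only numpy, scipy, OpenCV 4.12 (cv2) and the standard library are available. Lean on these libraries where they do the work, as an engineer would, in place of code of your own. Each camera call takes 0.05 s, during which the arm holds its last target. There are 200 camera calls.

## Task

Show the sorter which of the four mushroom pieces on the white board is too small: point straight down at the middle of the smallest one with the fingertips, 1 to 5 cm above it, and stay there for two full seconds, touching no piece and not coming down over any of the other three. Then count it: with the fingertips press the thumb lever on top of the tally counter fully down, on its end over the number window on the robot's side, let it spring back up and move clear. Push and point only: the counter stays standing where it is, and the pieces and the other things lie undisturbed.

Things in the scene. Friction and masses are not known exactly. Their poses are not given: they have to be found in the camera images.
- sorting_board: white plastic board, 200 x 400 x 12 mm, fixed on the table, with a 22 x 90 mm grip slot through it near its robot-side edge; origin at the centre of its underside (z = 0), x across its 200 mm width away from the robot, y along its length; its top is at z = 12 mm. The four mushroom pieces lie in a row along it, about 90 mm apart, in any order
- small_piece: mushroom piece, clearly the smallest of the four on the board, a short rounded cut, about 32 x 18 x 5 mm, lying flat and loose on the sorting board; origin at the centre of its underside
- piece_a: mushroom piece, big, about 63 x 52 x 8 mm, lying flat and loose on the sorting board; origin at the centre of its underside
- piece_b: mushroom piece, big, about 57 x 50 x 8 mm, lying flat and loose on the sorting board; origin at the centre of its underside
- piece_c: mushroom piece, long, about 41 x 73 x 6 mm, lying flat and loose on the sorting board; origin at the centre of its underside
- tally: white hand tally counter, 52 x 55 x 34 mm, about 90 g, standing loose on the table to the right of the board; origin at the centre of its underside, z up; its small black reset knob sticks out toward its own -y. On top, at 34.5 mm, lies a flat plate lever, 32 mm along the counter's x by 14 mm, that rocks about its middle; only 2 mm of travel
- lever_pad (a point): point to press: on the upper face of the lever near its -x end (the end toward the robot, give or take 40 degrees, over the number window), 34.5 mm above the table; 14 mm from the lever's pivot. Press straight down here, or up to 8 mm farther out toward the counter's own -x, keeping the fingertip off the half of the lever beyond the pivot
- tally_lever (a joint): angle of the tally lever: 0 at rest (up), 0.122 rad fully down (its -x end about 2 mm lower, hard stop). A light spring, about 3 N at the pad when fully down, returns it in about half a second
- twist_timer: round kitchen timer, 68 mm across, 40 mm high, standing beyond the tally counter; a bystander. Origin at the centre of its underside
- marker: marker pen, 141 x 20 x 21 mm, lying on the table on the robot's side of the tally counter; a bystander. Origin at the centre of its underside, length along its x
- brush: mushroom brush, 43 x 150 x 40 mm, lying to the left of the board; a bystander. Origin at the centre of its underside, length along its y

How it is judged:
By the outcome, as a careful person would: the job done as asked, in the order asked, and still so for the second after the job is handed in, with the robot touching nothing.
It also fails if it takes over 42 s, if anything falls off the work surface, if the arm or the gripper's body presses on something with over 40 N, if the wrist force passes 120 N, or if a joint passes its speed limit or range.

## Working session

There is one attempt and no reset: what is moved stays moved. The work goes in short steps, Python scripts to look and compute and a shell command to move; the robot and the scene stay as the last step left them, time stands still between calls to the robot, and variables do not carry over. Pictures are saved under pics/ and viewed, at most 10 in all, crops included, and the job is handed in when it is done.

```bash
mkdir -p pics; cat > h.py <<'E'
import numpy as np, cv2
from workcell import telemetry, vision, workorder
def cam(n,save=None):
    c=vision.camera(n)
    if save: cv2.imwrite('pics/'+save,c['img'][:,:,::-1])
    return c
def K(c):
    f=192/np.tan(np.radians(c['fov_y']/2)); return np.array([[f,0,c['cx']],[0,f,c['cy']],[0,0,1.]])
def ray(c,uv):
    p=cv2.undistortPoints(np.array(uv,float).reshape(-1,1,2),K(c),np.array(c['D'],float)).reshape(-1,2)
    T=np.array(c['pose']); d=np.c_[p[:,0],-p[:,1],-np.ones(len(p))]@T[:3,:3].T
    return T[:3,3],d
def onz(c,uv,z):
    o,d=ray(c,uv); return o+d*((z-o[2])/d[:,2:])
def tri(c1,u1,c2,u2):
    o1,d1=ray(c1,u1);o2,d2=ray(c2,u2);out=[]
    for a,b in zip(d1,d2):
        s=np.linalg.lstsq(np.c_[a,-b],o2-o1,rcond=None)[0]
        p,q=o1+s[0]*a,o2+s[1]*b; out.append(np.r_[(p+q)/2,np.linalg.norm(p-q)])
    return np.array(out)
E
python3 - <<'E'
from h import *
import pickle
d={n:cam(n,n+'0.png') for n in('top','scene','wrist')}
pickle.dump(d,open('c0.pkl','wb'))
for n in d: print(n,d[n]['fov_y'],d[n]['D'],np.round(d[n]['pose'],3).tolist())
o=telemetry.get_obs();print({k:np.round(v,3).tolist() for k,v in o.items()})
E
```

```text
top 43.71050232270889 [-0.00100798  0.          0.          0.          0.        ] [[0.029, 0.975, -0.22, 0.236], [-1.0, 0.029, -0.003, 0.008], [0.004, 0.22, 0.976, 1.435], [0.0, 0.0, 0.0, 1.0]]
scene 57.02640365835825 [0.02626598 0.         0.         0.         0.        ] [[-0.824, 0.244, -0.511, -0.117], [-0.566, -0.39, 0.726, 0.965], [-0.023, 0.888, 0.459, 0.647], [0.0, 0.0, 0.0, 1.0]]
wrist 63.260921627154914 [-0.0452702  0.         0.         0.         0.       ] [[0.233, -0.933, -0.276, 0.046], [0.973, 0.223, 0.068, 0.503], [-0.002, -0.284, 0.959, 0.373], [0.0, 0.0, 0.0, 1.0]]
{'clock': 0.15, 'joint_pos': [1.336, 0.241, 0.004, 1.335, 0.0, 1.571], 'joint_vel': [-0.001, -0.002, 0.005, -0.001, 0.0, 0.001], 'tau': [-0.0, -37.263, 25.264, 0.012, 0.0, -0.0], 'eef_pos': [0.116, 0.486, 0.249], 'tool_rot': [0.117, 0.993, -0.001, -0.0], 'ft_force': [-1.062, -0.431, -0.73], 'ft_torque': [0.033, -0.007, -0.034], 'grasp_force': 0.0, 'grip_width': 0.086}
```

View pics/top0.png

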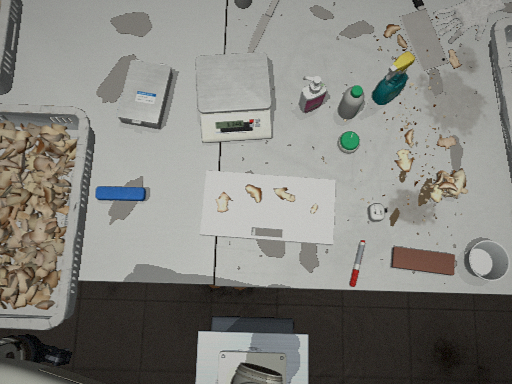

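View pics/scene0.png

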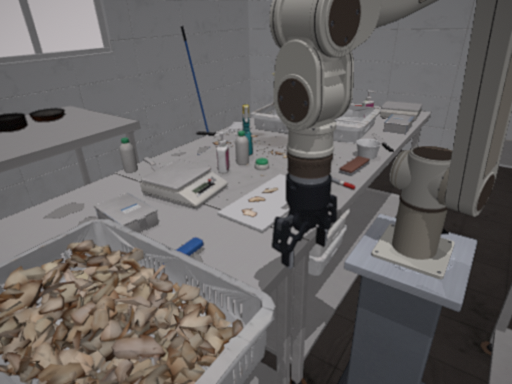

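Top view: four pieces at about (223,202), (254,193), (285,194) and (314,208). The last is clearly the smallest. The tally is at (377,212), the marker at (358,262), the green timer at (349,141) and the brush at (120,193). The scene view agrees, with the arm well to the left.

```bash
python3 - <<'E'
from h import *
import pickle
d=pickle.load(open('c0.pkl','rb'));c=d['top']
pts=[(223,202),(254,193),(285,194),(314,208),(207,172),(335,180),(334,243),(202,235)]
print(onz(c,pts,.014).round(3))
print(onz(c,[(377,212),(349,141),(358,240),(353,285)],.034).round(3))
im=c['img'][120:300,190:400,::-1]
cv2.imwrite('pics/crop0.png',cv2.resize(im,None,fx=3.3,fy=3.3,interpolation=cv2.INTER_CUBIC))
from scipy.spatial.transform import Rotation as R
print(R.from_quat(telemetry.get_obs()['tool_rot']).as_matrix().round(3))
E
```

```text
[[ 0.528  0.101  0.014]
 [ 0.559  0.008  0.014]
 [ 0.558 -0.086  0.014]
 [ 0.518 -0.174  0.014]
 [ 0.62   0.155  0.014]
 [ 0.607 -0.239  0.014]
 [ 0.413 -0.234  0.014]
 [ 0.425  0.16   0.014]]
[[ 0.507 -0.359  0.034]
 [ 0.727 -0.279  0.034]
 [ 0.422 -0.301  0.034]
 [ 0.291 -0.284  0.034]]
[[-0.973  0.233 -0.   ]
 [ 0.233  0.973 -0.002]
 [ 0.    -0.002 -1.   ]]
```

View pics/crop0.png

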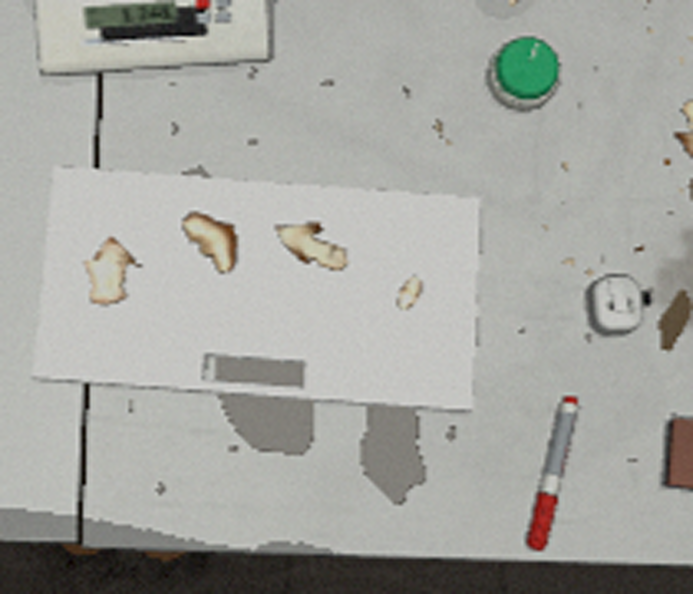

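```bash
python3 -m inch '[[[0,0,0],[-0.087,-0.09,0],1],[[0,0,0],[-0.087,-0.09,0],1],[[0,0,0],[-0.087,-0.09,0],1],[[0,0,0],[-0.087,-0.09,0],1],[[0,0,0],[-0.087,-0.09,0],1],[[0,0,0],[-0.087,-0.09,0],1]]'; python3 -c "
from h import *
o=telemetry.get_obs();print(np.round(o['joint_pos'],3),o['tool_rot'])"
```

```text
clock: 0.65
eef_pos: [0.2312, 0.2906, 0.2498]
tool_rot: [0.117, 0.993, -0.0, 0.0]
ft_force: [0.4, 0.4, -0.1]
grip_width: 0.012
grasp_force: 0.0
[ 0.899 -0.015 -0.289  1.298 -0.     1.133] [ 1.16697020e-01  9.93167552e-01 -1.37949676e-04  2.21810688e-05]
```

```bash
python3 -m inch '[[[0,0,0],[-0.066,-0.096,0],1],[[0,0,0],[-0.066,-0.096,0],1],[[0,0,0],[-0.066,-0.096,0],1],[[0,0,0],[-0.066,-0.096,0],1],[[0,0,0],[-0.066,-0.096,0],1],[[0,0,0],[-0.066,-0.096,0],1],[[0,0,0],[-0.066,-0.096,0],1],[[0,0,0],[-0.066,-0.096,0],1],[[0,0,0],[-0.066,-0.096,0],1],[[0,0,0],[-0.066,-0.096,0],1]]'; python3 -m inch '[[[0,0,0],[-0.066,-0.096,0],1],[[0,0,0],[-0.066,-0.096,0],1],[[0,0,0],[-0.066,-0.096,0],1],[[0,0,0],[-0.066,-0.096,0],1],[[0,0,0],[-0.066,-0.096,0],1],[[0,0,0],[0,0,0],1],[[0,0,0],[0,0,0],1]]'; python3 - <<'E'
from h import *
import pickle
c=cam('wrist','w1.png');c2=cam('top');o=telemetry.get_obs()
pickle.dump((c,c2,o),open('c1.pkl','wb'));print(o['eef_pos'],o['tool_rot'],o['joint_pos'])
E
```

```text
clock: 1.48
eef_pos: [0.3565, -0.0357, 0.25]
tool_rot: [0.117, 0.993, 0.0, 0.0]
ft_force: [1.2, 0.8, -1.3]
grip_width: 0.0001
grasp_force: 0.0
clock: 2.07
eef_pos: [0.4192, -0.1983, 0.2491]
tool_rot: [0.119, 0.993, 0.0, -0.001]
ft_force: [-0.2, 0.9, 0.3]
grip_width: -0.0005
grasp_force: 0.0
[ 0.41863006 -0.19643898  0.24951192] [ 1.17203765e-01  9.93107465e-01  4.26540340e-04 -8.11848513e-04] [-4.38922739e-01  1.67932273e-01 -8.80176943e-02  1.31665641e+00
  2.96391178e-04 -2.03975368e-01]
```

View pics/w1.png

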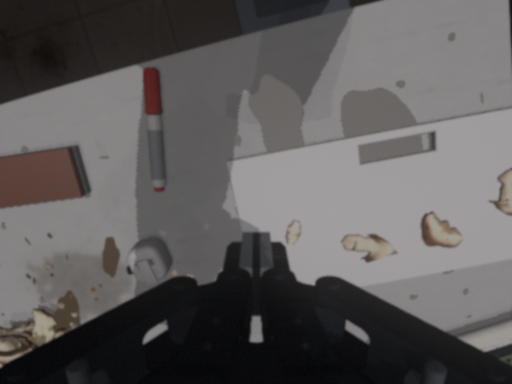

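The wrist view shows the shut fingertips near (256,240), the small piece at (293,232), the tally at (150,258) partly hidden by the finger linkage, and the marker at (155,130).

```bash
python3 - <<'E'
from h import *
import pickle
c,t1,o=pickle.load(open('c1.pkl','rb'));t=pickle.load(open('c0.pkl','rb'))['top']
def cen(c,u,v,r,s):
    im=c['img'][v-r:v+r,u-r:u+r].astype(int)
    m=((im[:,:,0]-im[:,:,2])>s).astype(np.uint8)
    n,l,st,ce=cv2.connectedComponentsWithStats(m)
    i=1+np.argmax(st[1:,4]); b=st[i]
    mr=cv2.minAreaRect(np.argwhere(l==i)[:,::-1].astype(np.float32))
    return np.array(mr[0])+[u-r,v-r],ce[i]+[u-r,v-r],b
a=cen(c,293,232,22,18);b=cen(t,314,208,10,18);print(a,b)
print('wrist',onz(c,[a[0],a[1]],.017).round(4),'top',onz(t,[b[0],b[1]],.017).round(4))
print(tri(c,[a[1]],t,[b[1]]).round(4))
print('tip', onz(c,[(256,243)],.23))
im=c['img'][200:310,90:200,::-1]
cv2.imwrite('pics/tal.png',cv2.resize(im,None,fx=5,fy=5,interpolation=cv2.INTER_CUBIC))
E
```

```text
(array([290.70796394, 233.38053131]), array([291.62222222, 233.57777778]), array([16, 13, 13, 20, 90], dtype=int32)) (array([313.70000076, 208.60000038]), array([313.94871795, 208.07692308]), array([ 6,  6,  8, 10, 39], dtype=int32))
wrist [[ 0.5146 -0.1762  0.017 ]
 [ 0.5151 -0.1752  0.017 ]] top [[ 0.5151 -0.173   0.017 ]
 [ 0.5167 -0.1738  0.017 ]]
[[ 5.182e-01 -1.749e-01  1.010e-02  5.000e-04]]
tip [[ 0.41669933 -0.19700915  0.23      ]]
```

View pics/tal.png

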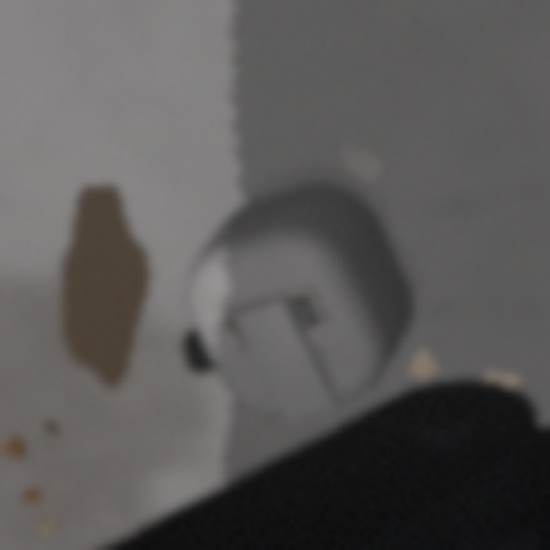

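```bash
python3 -m inch '[[[0,0,0],[-0.1,0.048,0],1],[[0,0,0],[-0.1,0.048,0],1],[[0,0,0],[-0.1,0.048,0],1],[[0,0,0],[0,0,0.12],1],[[0,0,0],[0,0,0.12],1],[[0,0,0],[0,0,0.12],1],[[0,0,0],[0,0,0.12],1],[[0,0,0],[0,0,0.08],1],[[0,0,0],[0,0,0.05],1],[[0,0,0],[0,0,0],1]]'; python3 - <<'E'
from h import *
c=cam('wrist');cv2.imwrite('pics/w2.png',c['img'][:,:,::-1]);o=telemetry.get_obs();print(o['eef_pos'])
E
```

```text
clock: 3.0
eef_pos: [0.5134, -0.1731, 0.0635]
tool_rot: [0.116, 0.993, 0.001, -0.004]
ft_force: [0.3, -0.1, -0.1]
grip_width: 0.0002
grasp_force: 0.0
[ 0.51494566 -0.17387816  0.06563082]
```

View pics/w2.png

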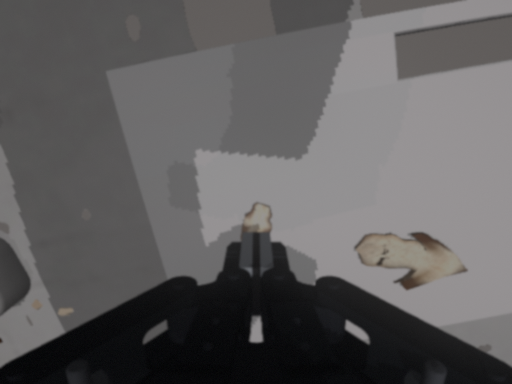

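The fingertips (256,240) hide the far half of the small piece, and its near end shows at (260,203). I'll check where that near end lies.

```bash
python3 - <<'E'
from h import *
c=cam('wrist');o=telemetry.get_obs();print(o['eef_pos'])
print(onz(c,[(260,203),(246,222),(271,222)],.015).round(4))
E
```

```text
[ 0.51648314 -0.17462157  0.06731074]
[[ 0.5025 -0.1678  0.015 ]
 [ 0.5123 -0.1787  0.015 ]
 [ 0.5158 -0.1641  0.015 ]]
```

```bash
for i in 1 2 3; do python3 -m inch '[[[0,0,0],[0,0,0],1],[[0,0,0],[0,0,0],1],[[0,0,0],[0,0,0],1],[[0,0,0],[0,0,0],1],[[0,0,0],[0,0,0],1],[[0,0,0],[0,0,0],1],[[0,0,0],[0,0,0],1],[[0,0,0],[0,0,0],1],[[0,0,0],[0,0,0],1],[[0,0,0],[0,0,0],1]]' | head -2; done
```

```text
clock: 3.93
eef_pos: [0.5168, -0.1759, 0.0669]
clock: 4.77
eef_pos: [0.5169, -0.1759, 0.067]
clock: 5.6
eef_pos: [0.5169, -0.1759, 0.067]
```

```bash
python3 -m inch '[[[0,0,0],[0,0,-0.11],1],[[0,0,0],[0,0,-0.11],1],[[0,0,0],[0,0,-0.11],1],[[0,0,0],[0,0,-0.11],1],[[0,0,0],[-0.058,-0.113,-0.02],1],[[0,0,0],[-0.058,-0.113,-0.02],1],[[0,0,0],[-0.058,-0.113,-0.02],1],[[0,0,0],[-0.058,-0.113,-0.02],1],[[0,0,0],[-0.058,-0.113,-0.02],1],[[0,0,0],[0,0,0],1]]';python3 -m inch '[[[0,0,0],[0,0,0],1],[[0,0,0],[0,0,0],1]]'; python3 - <<'E'
from h import *
import pickle
c=cam('wrist');o=telemetry.get_obs();pickle.dump((c,o),open('c3.pkl','wb'));print(o['eef_pos'])
cv2.imwrite('pics/w3.png',cv2.resize(c['img'][110:290,156:356,::-1],None,fx=3.3,fy=3.3,interpolation=cv2.INTER_CUBIC))
E
```

```text
clock: 6.43
eef_pos: [0.5627, -0.368, 0.2281]
tool_rot: [0.12, 0.993, -0.002, 0.001]
ft_force: [-0.4, -0.7, -1.3]
grip_width: -0.0001
grasp_force: 0.0
clock: 6.6
eef_pos: [0.5616, -0.3608, 0.2281]
tool_rot: [0.117, 0.993, 0.001, -0.001]
ft_force: [-0.8, 0.0, -0.2]
grip_width: 0.0001
grasp_force: 0.0
[ 0.56167123 -0.36005364  0.22853009]
```

View pics/w3.png

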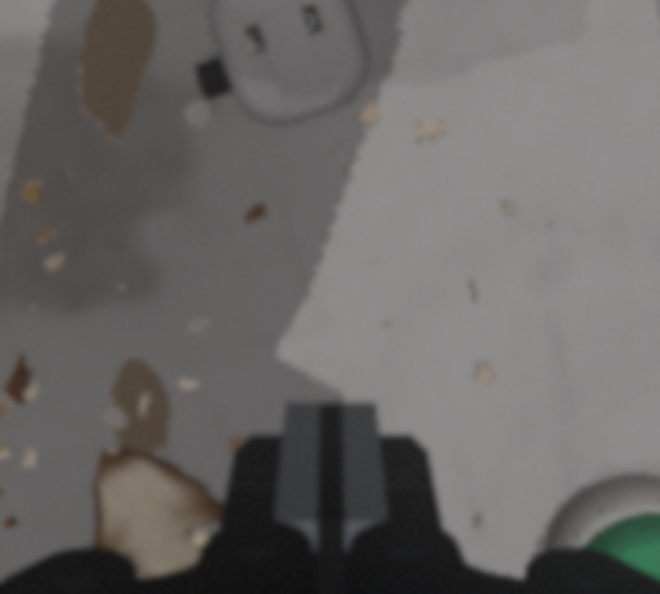

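The tally is visible but cut off at the crop top, at about crop (285,50). I'll re-crop higher up in the same picture with contrast stretched.

```bash
python3 - <<'E'
from h import *
import pickle
c,o=pickle.load(open('c3.pkl','rb'))
g=c['img'][60:160,190:290,::-1]
g=cv2.convertScaleAbs(g,alpha=1.8,beta=-60)
cv2.imwrite('pics/w4.png',cv2.resize(g,None,fx=6,fy=6,interpolation=cv2.INTER_CUBIC))
E
```

```text
(no output)
```

View pics/w4.png

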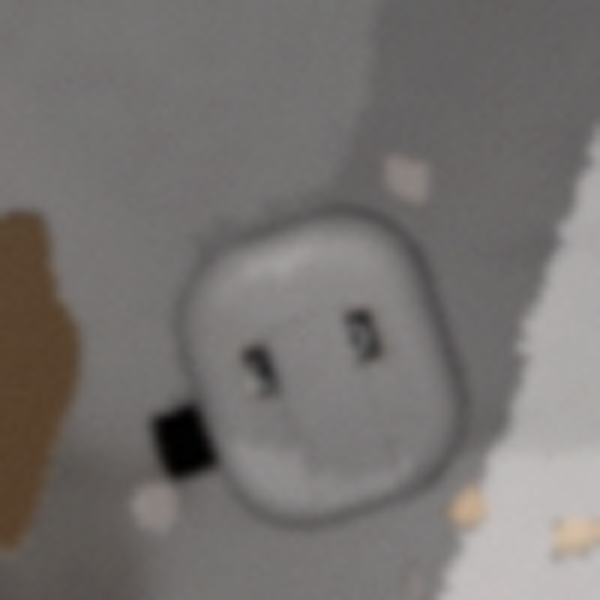

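The tally outline spans crop (185–467, 207–527) and the knob is at (183,440). The lever plate runs from about (310,312), the robot-side end between the digits, to about (350,468), with edges at (275,325)-(310,480) and (345,305)-(385,450).

```bash
python3 - <<'E'
from h import *
import pickle
c,o=pickle.load(open('c3.pkl','rb'));t=pickle.load(open('c0.pkl','rb'))['top'];w1,_,_=pickle.load(open('c1.pkl','rb'))
u=lambda p:np.array(p)/6+[190,60]
print('cam',c['pose'][:3,3].round(3))
L=onz(c,u([(310,312),(350,468),(275,325),(310,480),(345,305),(385,450)]),.0345);print('lever',L.round(4))
print('edges z.02 (top,bot,left,right)',onz(c,u([(330,207),(310,527),(195,370),(463,385)]),.02).round(4))
print('knob',onz(c,u([(160,440)]),.018).round(4))
# other views, lever robot-side end: w1 crop 5x from (90,200)
w=lambda p:np.array(p)/5+[90,200]
print('w1 lever -x end',onz(w1,w([(240,310),(288,298),(264,304),(340,400)]),.0345).round(4))
print(tri(c,u([(275,325),(345,305),(385,450)]),w1,w([(240,310),(290,298),(340,400)])).round(4))
T=lambda p:np.array(p)/3.3+[190,120]
print('top body',onz(t,T([(589,305),(642,303),(615,275),(618,335),(617,305)]),.03).round(4))
E
```

```text
cam [ 0.492 -0.343  0.352]
lever [[ 0.4998 -0.3597  0.0345]
 [ 0.5263 -0.3594  0.0345]
 [ 0.5005 -0.3659  0.0345]
 [ 0.5267 -0.3665  0.0345]
 [ 0.5001 -0.3538  0.0345]
 [ 0.5247 -0.353   0.0345]]
edges z.02 (top,bot,left,right) [[ 0.4841 -0.3529  0.02  ]
 [ 0.5364 -0.3696  0.02  ]
 [ 0.505  -0.3823  0.02  ]
 [ 0.5185 -0.3375  0.02  ]]
knob [[ 0.5154 -0.3918  0.018 ]]
w1 lever -x end [[ 0.5001 -0.3659  0.0345]
 [ 0.4997 -0.3532  0.0345]
 [ 0.4999 -0.3595  0.0345]
 [ 0.5297 -0.3501  0.0345]]
[[ 5.004e-01 -3.660e-01  3.410e-02  4.000e-04]
 [ 5.003e-01 -3.537e-01  3.290e-02  5.000e-04]
 [ 5.266e-01 -3.511e-01  3.620e-02  5.600e-03]]
top body [[ 0.5058 -0.3349  0.03  ]
 [ 0.5091 -0.383   0.03  ]
 [ 0.5343 -0.3592  0.03  ]
 [ 0.4791 -0.3604  0.03  ]
 [ 0.5066 -0.3603  0.03  ]]
```

```bash
python3 -m inch '[[[0,0,-0.019],[0,0,0.1],1],[[0,0,-0.019],[0,0,0.1],1],[[0,0,0],[0,0,0.1],1],[[0,0,0],[0,0,0],1],[[0,0,0],[0,0,0],1],[[0,0,0],[0,0,0],1]]'; python3 - <<'E'
from h import *
import pickle
c=cam('wrist');o=telemetry.get_obs();pickle.dump((c,o),open('c5.pkl','wb'));print(o['eef_pos'])
uv=cv2.projectPoints(np.array([[.51,-.36,.03]]),*(lambda T:(cv2.Rodrigues(np.diag([1,-1,-1.])@T[:3,:3].T)[0],-np.diag([1,-1,-1.])@T[:3,:3].T@T[:3,3]))(np.array(c['pose'])),K(c),np.array(c['D'],float))[0].ravel();print(uv)
x,y=np.clip(int(uv[0])-65,0,382),np.clip(int(uv[1])-65,0,254);print(x,y)
g=cv2.convertScaleAbs(c['img'][y:y+130,x:x+130,::-1],alpha=2,beta=-80)
cv2.imwrite('pics/w5.png',cv2.resize(g,None,fx=4.6,fy=4.6,interpolation=cv2.INTER_CUBIC))
E
```

```text
clock: 7.15
eef_pos: [0.5629, -0.3605, 0.1412]
tool_rot: [-0.002, 1.0, -0.001, 0.001]
ft_force: [0.5, 0.1, 1.5]
grip_width: -0.0002
grasp_force: 0.0
[ 0.56343174 -0.36105554  0.14203904]
[256.25728582 125.82999912]
191 60
```

View pics/w5.png

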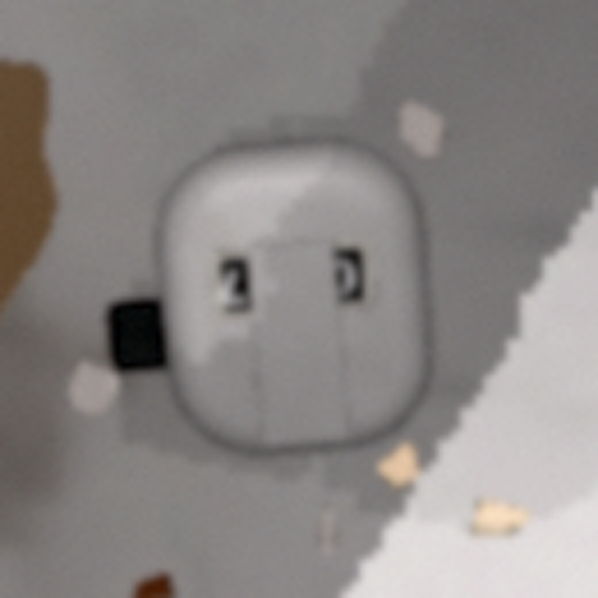

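Clear view: the lever's robot-side end is at crop y≈241 between x 258 and 338, the side seams run down to y≈437, and the body outline spans (160–430, 142–450). The digits flank the robot-side end.

```bash
python3 - <<'E'
from h import *
import pickle
c,o=pickle.load(open('c5.pkl','rb'));c3,_=pickle.load(open('c3.pkl','rb'))
u=lambda p:np.array(p)/4.6+[191,60]
v=lambda p:np.array(p)/6+[190,60]
print('cam',c['pose'][:3,3].round(3))
print(onz(c,u([(258,243),(338,239),(262,437),(349,432)]),.0345).round(4))
print('body',onz(c,u([(295,142),(300,450),(160,290),(432,290)]),.02).round(4),'knob',onz(c,u([(135,335)]),.018))
print('digits',onz(c,u([(234,283),(350,277)]),.034))
print(tri(c,u([(258,243),(338,239)]),c3,v([(275,322),(345,303)])).round(4))
E
```

```text
cam [ 0.49  -0.36   0.265]
[[ 0.5004 -0.3666  0.0345]
 [ 0.4998 -0.3541  0.0345]
 [ 0.5311 -0.3661  0.0345]
 [ 0.5302 -0.352   0.0345]]
body [[ 0.4849 -0.361   0.02  ]
 [ 0.5359 -0.3599  0.02  ]
 [ 0.5088 -0.3835  0.02  ]
 [ 0.5086 -0.3379  0.02  ]] knob [[ 0.51651987 -0.38815139  0.018     ]]
digits [[ 0.5066252  -0.37047253  0.034     ]
 [ 0.50560862 -0.35216271  0.034     ]]
[[ 5.008e-01 -3.670e-01  1.910e-02  7.000e-04]
 [ 5.000e-01 -3.540e-01  2.810e-02  1.000e-04]]
```

```bash
python3 -m inch '[[[0,0,0],[0.107,0,0],1],[[0,0,0],[0.107,0,0],1],[[0,0,0],[0,0,0],1],[[0,0,0],[0,0,0.1],1],[[0,0,0],[0,0,0.1],1],[[0,0,0],[0,0,0.05],1],[[0,0,0],[0,0,0],1],[[0,0,0],[0,0,0],1],[[0,0,0],[0,0,0],1]]'; python3 -c "
from h import *
c=cam('wrist','w6.png')
print(telemetry.get_obs()['eef_pos'])"
```

```text
clock: 7.95
eef_pos: [0.4996, -0.3624, 0.0668]
tool_rot: [-0.002, 1.0, -0.001, 0.002]
ft_force: [0.1, 0.1, 0.9]
grip_width: 0.0002
grasp_force: 0.0
[ 0.49970408 -0.36243403  0.06687606]
```

```bash
python3 -m inch '[[[0,0,0],[0.002,0.007,0],1],[[0,0,0],[0,0,0.033],1],[[0,0,0],[0,0,0],1],[[0,0,0],[0,0,0],1],[[0,0,0],[0,0,0],1]]';for i in 1 2 3; do python3 -m inch '[[[0,0,0],[0,0,0.005],1],[[0,0,0],[0,0,0],1],[[0,0,0],[0,0,0],1]]'|grep -E 'pos|ft'; done
```

```text
clock: 8.42
eef_pos: [0.4971, -0.3589, 0.0539]
tool_rot: [-0.002, 1.0, 0.0, -0.0]
ft_force: [0.6, -0.1, -0.2]
grip_width: -0.0001
grasp_force: 0.0
eef_pos: [0.4974, -0.3592, 0.0528]
ft_force: [-0.8, -0.5, 1.8]
eef_pos: [0.4975, -0.3593, 0.0518]
ft_force: [-1.4, 1.8, 4.2]
eef_pos: [0.4975, -0.3593, 0.0515]
ft_force: [-1.9, 2.8, 11.9]
```

```bash
python3 -m inch '[[[0,0,0],[0,0,0.004],1],[[0,0,0],[0,0,0],1],[[0,0,0],[0,0,0],1],[[0,0,0],[0,0,0],1]]'|grep -E 'pos|ft'
python3 - <<'E'
from h import *
c=cam('wrist')
g=cv2.convertScaleAbs(c['img'][100:300,140:372,::-1],alpha=1.8,beta=-40)
cv2.imwrite('pics/w7.png',cv2.resize(g,None,fx=2.9,fy=2.9,interpolation=cv2.INTER_CUBIC))
E
```

```text
eef_pos: [0.4976, -0.3593, 0.0514]
ft_force: [-4.3, 3.7, 16.9]
```

View pics/w7.png

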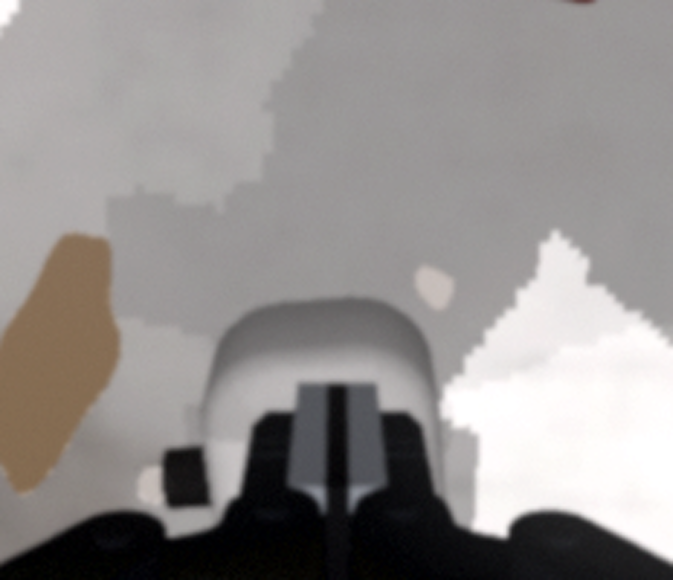

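The fingertips sit on the lever's robot-side end. The tip height is 32.4 mm (34.5 minus 2.1) and the force jumped past the spring, so the lever is on its stop. Now I'll lift straight up.

```bash
python3 -m inch '[[[0,0,0],[0,0,-0.02],1],[[0,0,0],[0,0,-0.04],1],[[0,0,0],[0,0,-0.08],1],[[0,0,0],[0,0,-0.1],1],[[0,0,0],[-0.1,0,-0.07],1],[[0,0,0],[-0.12,0,0],1],[[0,0,0],[0,0,0],1],[[0,0,0],[0,0,0],1],[[0,0,0],[0,0,0],1],[[0,0,0],[0,0,0],1]]'; python3 - <<'E'
from h import *
import pickle
c=cam('wrist');t=cam('top');o=telemetry.get_obs();t0=pickle.load(open('c0.pkl','rb'))['top']
d=cv2.absdiff(t['img'],t0['img']).max(2)
for n,(x,y) in dict(tally=(377,212),small=(314,208),timer=(349,141),marker=(358,262),brush=(120,193),pc=(285,194)).items():
    f=lambda i:np.float32(cv2.cvtColor(i['img'],cv2.COLOR_RGB2GRAY)[y-28:y+28,x-28:x+28])
    print(n,cv2.phaseCorrelate(f(t0),f(t)))
# tally outline via knob centroid on the wrist view
g=c['img'].max(2);c5,_=pickle.load(open('c5.pkl','rb'))
for k in(c5,c):
    T=np.array(k['pose']);F=np.diag([1,-1,-1.]);R=F@T[:3,:3].T
    uv=cv2.projectPoints(np.array([[.5165,-.388,.018]]),cv2.Rodrigues(R)[0],-R@T[:3,3],K(k),np.array(k['D'],float))[0].ravel().astype(int)
    s=k['img'][uv[1]-14:uv[1]+14,uv[0]-14:uv[0]+14].max(2)
    m=np.argwhere(s<45).mean(0)[::-1]+uv-14
    print(onz(k,[m],.018).round(4),(s<45).sum())
print(o['eef_pos'],o['clock'])
E
```

```text
clock: 10.38
eef_pos: [0.5619, -0.3586, 0.1403]
tool_rot: [-0.002, 1.0, 0.001, -0.001]
ft_force: [-0.3, 0.7, 0.3]
grip_width: -0.0
grasp_force: 0.0
tally ((0.4184832358227233, 0.5055511707018354), 0.40732785224914553)
small ((-0.02472054579530436, 0.004145582622022914), 0.6160591061909994)
timer ((0.03896125562924624, -0.00440234210844892), 1.010076189968321)
marker ((0.010076546457586488, 0.29979206456416563), 0.53727212217119)
brush ((-0.04121556508781765, -0.006154204960512999), 0.9786999712387721)
pc ((-0.041639927751791816, 0.007936145209704648), 0.9770223379135132)
[[ 0.5162 -0.3881  0.018 ]] 121
[[ 0.5162 -0.3882  0.018 ]] 120
[ 0.56204617 -0.35882955  0.14096942] 10.4833
```

The counter's knob hasn't moved (within 0.1 mm), and the pieces and bystanders are undisturbed. The tool is clear, so I'm handing in.

```bash
python3 -m inch '[[[0,0,0],[0,0,-0.1],1],[[0,0,0],[0,0,-0.1],1],[[0,0,0],[0,0,0],1],[[0,0,0],[0,0,0],1],[[0,0,0],[0,0,0],1]]'|head -2; python3 -c "
from h import *
print(workorder.job_done())"
```

```text
clock: 10.9
eef_pos: [0.5626, -0.359, 0.2015]
the job is handed in; nothing more can be done
None
```

Job handed in at about 11 s with no verdict returned: I pointed about 3 cm above the smallest piece for over 2 s, then pressed the tally lever to its stop and moved clear; the camera check afterwards showed nothing disturbed, though I did not measure the lever springing back.

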